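# Fit bushes and keys to the housing

### The job

Get the machined housing ready for the line: take every grey transport plug that is still in a bore out and put it in the blue tray, press every bronze bush into a bore until its shoulder sits flush on the housing, and lay every steel key flat in a keyway, right down on its floor. How many plugs and bushes there are differs from day to day; any bush may go in any bore and any key in any keyway, in any order. Leave the tools and other things on the bench where they are.

Things in the scene. Friction and masses are not known exactly. Their poses are not given: they have to be found in the camera images.
- housing: fixed aluminium housing, 175 (x) by 272 (y) by 50 mm high, low foot at each y end. Origin: centre of its underside. Row of 3 bores on its -x side, row of 3 keyways on its +x side, pitch 86 mm in y. In each bore a friction-held backing disc stands 12 mm below the mouth: about 9 N pushes it down (up to 20 mm); it stays where left. A bush's own weight does not move it
- bore0 (a point): centre of the mouth of bore 0, level with the housing's top face; bore 43.6 mm in diameter with a 1.5 mm chamfer; axes as the housing's. bore0 to bore2 go from -y to +y
- keyway0 (a point): centre of the floor of keyway 0, 11 mm below the housing's top face; the pocket is 33 mm wide (housing x) and 73 mm long (housing y), open above; axes as the housing's. It lies 90 mm in +x from bore0
- bore1 (a point): centre of the mouth of bore 1, level with the housing's top face; bore 43.6 mm in diameter with a 1.5 mm chamfer; axes as the housing's. bore0 to bore2 go from -y to +y
- keyway1 (a point): centre of the floor of keyway 1, 11 mm below the housing's top face; the pocket is 33 mm wide (housing x) and 73 mm long (housing y), open above; axes as the housing's. It lies 90 mm in +x from bore1
- bore2 (a point): centre of the mouth of bore 2, level with the housing's top face; bore 43.6 mm in diameter with a 1.5 mm chamfer; axes as the housing's. bore0 to bore2 go from -y to +y
- keyway2 (a point): centre of the floor of keyway 2, 11 mm below the housing's top face; the pocket is 33 mm wide (housing x) and 73 mm long (housing y), open above; axes as the housing's. It lies 90 mm in +x from bore2
- bush0: bronze shouldered bush, may be absent; all alike; stands on the bench. From the foot up: body 42 mm diameter, 30 mm long, 3 mm chamfer; shoulder 62 mm diameter, 6 mm thick; hub to grip, 36 mm diameter, 26 mm high, with a blind 20 mm hole in its top. 62 mm high in all, about 0.35 kg. Origin: centre of the foot; z along the axis to the hub
- bush0_shoulder (a point): centre of the underside of this bush's shoulder, 30 mm above its foot; level with the mouth of the bore when home
- key0: plain steel drive key, one of three, lying flat on the bench at the start: 70 mm long (its x), 30 mm wide (y), 26 mm high (z), about 0.3 kg. Origin: centre of its underside. In a keyway it lies along the housing's y, either way round, and stands 15 mm above the housing
- plug0: grey plastic transport plug, may be absent; if present it sits loose in bore0 at the start: stub 38 mm in diameter and 10 mm long, flange 56 mm in diameter and 5 mm thick resting on the housing, grip knob 26 mm in diameter and 28 mm high; 43 mm high in all, 60 g. Origin: centre of the stub's lower end; z towards the knob
- bush1: bronze shouldered bush, may be absent; all alike; stands on the bench. From the foot up: body 42 mm diameter, 30 mm long, 3 mm chamfer; shoulder 62 mm diameter, 6 mm thick; hub to grip, 36 mm diameter, 26 mm high, with a blind 20 mm hole in its top. 62 mm high in all, about 0.35 kg. Origin: centre of the foot; z along the axis to the hub
- bush1_shoulder (a point): centre of the underside of this bush's shoulder, 30 mm above its foot; level with the mouth of the bore when home
- key1: plain steel drive key, one of three, lying flat on the bench at the start: 70 mm long (its x), 30 mm wide (y), 26 mm high (z), about 0.3 kg. Origin: centre of its underside. In a keyway it lies along the housing's y, either way round, and stands 15 mm above the housing
- plug1: grey plastic transport plug, may be absent; if present it sits loose in bore1 at the start: stub 38 mm in diameter and 10 mm long, flange 56 mm in diameter and 5 mm thick resting on the housing, grip knob 26 mm in diameter and 28 mm high; 43 mm high in all, 60 g. Origin: centre of the stub's lower end; z towards the knob
- bush2: bronze shouldered bush, may be absent; all alike; stands on the bench. From the foot up: body 42 mm diameter, 30 mm long, 3 mm chamfer; shoulder 62 mm diameter, 6 mm thick; hub to grip, 36 mm diameter, 26 mm high, with a blind 20 mm hole in its top. 62 mm high in all, about 0.35 kg. Origin: centre of the foot; z along the axis to the hub
- bush2_shoulder (a point): centre of the underside of this bush's shoulder, 30 mm above its foot; level with the mouth of the bore when home
- key2: plain steel drive key, one of three, lying flat on the bench at the start: 70 mm long (its x), 30 mm wide (y), 26 mm high (z), about 0.3 kg. Origin: centre of its underside. In a keyway it lies along the housing's y, either way round, and stands 15 mm above the housing
- plug2: grey plastic transport plug, may be absent; if present it sits loose in bore2 at the start: stub 38 mm in diameter and 10 mm long, flange 56 mm in diameter and 5 mm thick resting on the housing, grip knob 26 mm in diameter and 28 mm high; 43 mm high in all, 60 g. Origin: centre of the stub's lower end; z towards the knob
- tray: blue open tray, fixed, 130 (x) by 190 (y) mm outside and 30 mm high, walls and floor 4 mm thick. Origin: centre of its underside
- wrench: wrench, 160 mm long and 8 mm thick, lying between the robot and the housing; bystander. Origin: centre of its underside
- oil: white oil bottle, 56 mm in diameter and 130 mm high, left of the robot; bystander. Origin: centre of its underside
- collar: steel collar, 90 mm in diameter, 22 mm high, beyond the housing; bystander. Origin: centre of its underside
- screwdriver: screwdriver, 200 mm long, beyond the tray, on its right; bystander. Origin: middle of its length, at the bench
Things that resemble listed ones, but are neither listed nor needed, are in the scene too. Leave any pink or red look-alike of the bush0 alone.

How it is judged:
By the outcome, as a careful person would: the job done as asked, in the order asked, and still so for the second after the job is handed in, with the robot touching nothing.
Of bush0, bush1, bush2 only 2 to 3 are there at a start; the rules pass over those that are not, and their reading is None.
Of plug0, plug1, plug2 only 1 to 2 are there at a start; the rules pass over those that are not, and their reading is None.
At some moment in a run one of key0, key1, key2 may be knocked a few centimetres aside while the robot is not near it.
It also fails if it takes over 210 s, if anything falls off the work surface, if the arm or the gripper's body presses on something with over 40 N, if the wrist force passes 120 N, or if a joint passes its speed limit or range.

### The arm

A 6-joint arm with a two-finger parallel gripper is mounted at the origin on the work surface. World frame = base frame: x ahead of the robot, y to its left, z up, the work surface at z = 0. Lengths are in m, angles in degrees, forces in N, time in s.
With the tool pointing down it reaches from about 0.35 to 0.875 m from the base axis. Payload 4.2 kg.
Tool frame: the origin (TCP) lies midway between the tips of the shut fingers; the grasp point (between the pads) lies 19 mm behind it; z points along the fingers, y is the line along which they close (so a half turn about z gives the same grasp; the last joint's range is limited). The gripper opens to 85 mm and grips with 20 to 120 N. Pads are 22 mm wide; open, the fingers measure 114 mm over their backs; the gripper's body (76 mm by 85 mm) begins 54 mm behind the grasp point. The pads swing forward as they close: fully open they stand 13 mm farther back than shut.
Start: joints at [-51.303, 22.042, 0.453, 0, -68.411, -14.817], TCP at [0.253, -0.571, 0.231] pointing down, gripper open.
Joint ranges: [-179.83, 179.83], [-69.29, 118.12], [-61.27, 80.66], [-181.25, 117.63], [-171.15, -9.14], [-177.46, 177.46]. Speed limits (degrees/s): [159.86, 159.86, 180, 180, 180, 180].

### API

Orientations are given as [roll, pitch, yaw] about the fixed x, y, z axes, in that order (R = Rz(yaw) Ry(pitch) Rx(roll)).
In Python, from bench import env gives the robot as it stands. The module is installed in compiled form; this text tells all that it offers. Calls block until the motion is done:
- env.move_to(position, orientation): joint-space move of the TCP to a pose.
- env.move_linear(position, ori=None, feed=0.15): straight line of the TCP; ori=None keeps the orientation; feed is the mean speed in m/s.
- env.move_joints(angles): joint-space move.
- env.gripper_to(opening, force=None): opening from 0.0 (shut) to 1.0 (fully open); force is the grip in N (None keeps the last); returns when the fingers have stopped.
- env.sleep(seconds).
- env.solve_ik(position, orientation): joint angles nearest the present ones, or None.
- env.capture(name): name is "side" or "top" or "wrist"; returns a dict with "pixels" (400x640x3 uint8, red, green, blue), "fx", "fy", "cx", "cy" (pixels), "xyz" and "attitude" of the camera in the world. Camera axes: x right, y down, z forward; pixel columns grow to the right and rows downward; lengths in m; the calibration is good to about 2 mm. A picture is of the moment at which its call begins. There is no depth.
A pose or a line that the arm cannot do raises env.IKError and nothing moves.
- env.finish_job(): hands the job in; it is judged then, once.
Readings, each from a call of its own:
- env.read_time_s(): time.
- env.read_joints(): joint angles.
- env.read_qd(): joint speeds.
- env.read_effort(): joint torques, N m.
- env.read_position(): TCP position.
- env.read_tool_rot(): TCP orientation.
- env.read_ft_force(): force on the tool from outside, world axes, zero at the start.
- env.read_torque(): the same for the moment, N m.
- env.read_opening(): opening from 0.0 (shut) to 1.0 (fully open).
- env.read_grip_force(): force on a finger pad.
Only numpy, scipy, OpenCV 4.12 (cv2) and the standard library are available. Lean on these libraries where they do the work, as an engineer would, in place of code of your own. Each camera call takes 0.05 s, during which the arm holds its last target. There are 200 camera calls.

## Working session

There is one attempt and no reset: what is moved stays moved. The work goes in short steps, each a Python script; the robot and the scene stay as the last script left them, time stands still between calls to the robot, and variables do not carry over. Pictures are saved under pics/ and viewed, at most 14 in all, crops included, and the job is handed in when it is done.

```bash
mkdir -p pics
cat > h.py <<'E'
import numpy as np, cv2
from scipy.spatial.transform import Rotation as R
from bench import env
def cap(n,f=None):
    c=env.capture(n)
    if f: cv2.imwrite('pics/'+f,c['pixels'][:,:,::-1])
    return c
def rot(c):
    a=np.array(c['attitude'],float)
    return a if a.shape==(3,3) else R.from_euler('xyz',a,degrees=True).as_matrix()
def ray(c,u,v,z):
    d=rot(c)@np.array([(u-c['cx'])/c['fx'],(v-c['cy'])/c['fy'],1]); o=np.array(c['xyz'])
    return o+d*(z-o[2])/d[2]
def proj(c,p):
    q=rot(c).T@(np.array(p)-np.array(c['xyz'])); return q[0]/q[2]*c['fx']+c['cx'],q[1]/q[2]*c['fy']+c['cy']
E
python3 - <<'E'
from h import *
for n in('top','side','wrist'):
    c=cap(n,n+'0.png'); print(n,c['fx'],c['cx'],c['cy'],c['xyz'],c['attitude'])
print(env.read_position(),env.read_tool_rot(),env.read_time_s())
E
```

```text
top 394.306807571262 323.95966790131513 197.5643309214195 [0.46563726 0.03830296 1.12639008] [-176.84528078    0.26061953  -90.03609387]
side 510.6210081930069 318.2566900302316 199.49942253083208 [-0.08655026 -1.16514408  1.03141187] [-125.16197985   -1.36781184  -26.29917806]
wrist 320.97748396565817 318.93322622699407 198.19756061101853 [ 0.18469278 -0.60205488  0.37242597] [ 1.63033960e+02 -1.29589037e-01  1.13906095e+02]
[ 0.25285287 -0.57110329  0.23045356] [ 1.79902712e+02 -6.90684331e-03 -1.56127695e+02] 0.15
```

View pics/top0.png

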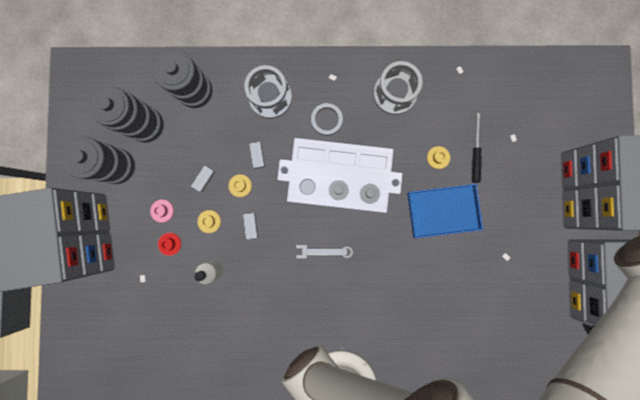

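View pics/side0.png

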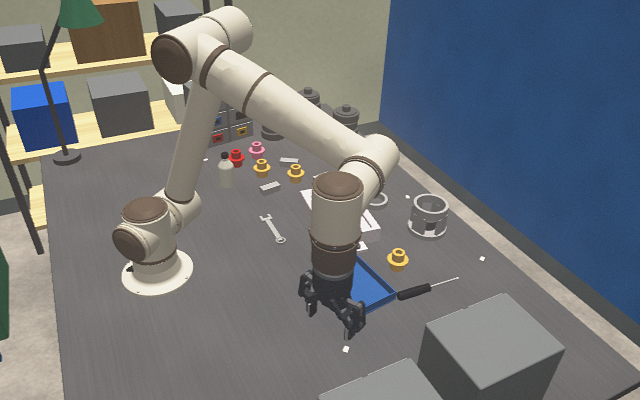

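Top view: candidates for a bush are the yellow ones at (240,186), (208,222) and (438,157), pink (161,211) and red (169,244). I take the three bronze and leave pink and red. The keys are at (257,155), (203,179) and (250,226). Bores: (308,187) is empty, with plugs at (339,190) and (370,194). The tray is at (445,211). The side view shows the same layout, with the arm over the -y end.

```bash
cat >> h.py <<'E'
def blobs(mask,amin):
    cs,_=cv2.findContours(mask.astype(np.uint8)*255,cv2.RETR_EXTERNAL,cv2.CHAIN_APPROX_NONE)
    return [k for k in cs if cv2.contourArea(k)>=amin]
def bronze(im):
    h=cv2.cvtColor(im,cv2.COLOR_RGB2HSV); return (abs(h[...,0].astype(int)-22)<9)&(h[...,1]>110)&(h[...,2]>90)
E
python3 - <<'E'
from h import *
c=cap('top'); im=c['pixels']
h=cv2.cvtColor(im,cv2.COLOR_RGB2HSV)
for k in blobs(bronze(im),100):
    (u,v),w,a=cv2.minAreaRect(k)
    if 180<u<480: print('bush',(u,v),w,ray(c,u,v,.036),cv2.contourArea(k))
for n,z,m in(('steel',.026,(h[...,1]<60)&(h[...,2]>125)),('tray',.03,(abs(h[...,0].astype(int)-108)<10)&(h[...,1]>150))):
  for k in blobs(m,120):
    r=cv2.minAreaRect(k);(u,v),w,a=r
    if 140<u<500 and 50<v<280:
        if cv2.contourArea(k)>4000:z=.05 if n=='steel' else .03
        else: z=.026
        q=np.array([ray(c,*p,z)[:2] for p in cv2.boxPoints(r)]); e=np.diff(q,axis=0)
        print(n,(u,v),cv2.contourArea(k),q.mean(0).round(4),[ (np.linalg.norm(x).round(4),np.degrees(np.arctan2(x[1],x[0])).round(1)) for x in e[:2]])
print(h[187,308],h[190,339],h[186,323],h[155,257],h[190,350])
x=cv2.resize(im[130:260,140:490],None,fx=2.28,fy=2.28,interpolation=cv2.INTER_CUBIC);cv2.imwrite('pics/crop1.png',x[:,:,::-1])
E
```

```text
bush (208.5, 221.5) (21.0, 21.0) [0.45976135 0.36240033 0.036     ] 356.5
bush (239.5, 185.5) (21.0, 21.0) [0.55949834 0.27774664 0.036     ] 351.5
bush (438.0, 157.5) (21.0, 22.0) [ 0.63706644 -0.27404849  0.036     ] 361.5
steel (205.60345458984375, 272.7586669921875) 223.5 [0.318  0.3712] [(np.float64(0.0528), np.float64(-68.3)), (np.float64(0.0575), np.float64(-157.3))]
steel (323.5, 251.0) 448.5 [0.3778 0.0447] [(np.float64(0.1583), np.float64(-90.0)), (np.float64(0.0386), np.float64(179.7))]
steel (249.2815704345703, 225.6433563232422) 279.0 [0.4482 0.2514] [(np.float64(0.0337), np.float64(-83.3)), (np.float64(0.0737), np.float64(-172.8))]
steel (201.441162109375, 178.23529052734375) 267.5 [0.581  0.3871] [(np.float64(0.0727), np.float64(-31.7)), (np.float64(0.0329), np.float64(-122.4))]
steel (255.80923461914062, 154.26011657714844) 267.5 [0.6486 0.235 ] [(np.float64(0.0338), np.float64(-81.3)), (np.float64(0.0734), np.float64(-170.9))]
steel (339.7562561035156, 174.73056030273438) 7025.0 [0.5881 0.    ] [(np.float64(0.1814), np.float64(-6.1)), (np.float64(0.3452), np.float64(-96.6))]
steel (326.5, 118.0) 780.0 [0.7516 0.036 ] [(np.float64(0.0878), np.float64(-90.1)), (np.float64(0.0916), np.float64(179.8))]
steel (266.9000244140625, 90.79999542236328) 1605.0 [0.8303 0.2051] [(np.float64(0.1249), np.float64(-63.0)), (np.float64(0.1539), np.float64(-153.6))]
steel (397.9000549316406, 86.69999694824219) 1905.0 [ 0.8413 -0.1667] [(np.float64(0.1564), np.float64(-26.5)), (np.float64(0.1259), np.float64(-117.3))]
steel (319.49993896484375, 114.49998474121094) 37121.5 [0.7603 0.0587] [(np.float64(0.6452), np.float64(2.6)), (np.float64(1.7969), np.float64(-90.2))]
tray (444.6941833496094, 210.58139038085938) 3010.0 [ 0.4899 -0.2931] [(np.float64(0.1931), np.float64(-83.0)), (np.float64(0.1271), np.float64(-174.3))]
[110  19 204] [105   6 163] [120  16 244] [116  18 201] [122  16 240]
```

View pics/crop1.png

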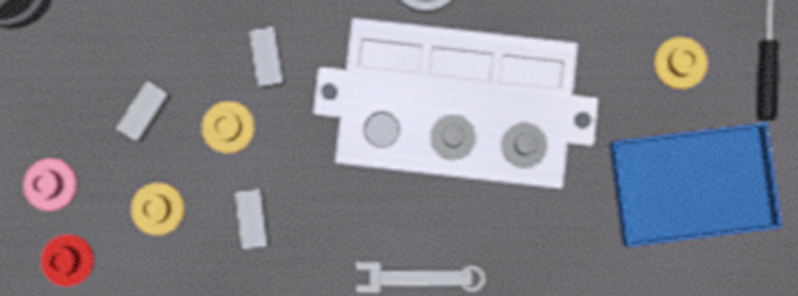

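Close crop: three bronze shouldered bushes, two grey plugs (bore1 and bore0), bore2 open, and three plain keys. The sizes and reach agree. Next I look at the housing from the wrist.

Run:
```python
from h import *
env.move_to([0.588,0.0,0.27],[180,0,-96])
env.sleep(.2)
c=cap('wrist','w1.png'); print(c['xyz'],c['attitude'],env.read_position(),env.read_joints(),env.read_time_s())
import pickle; pickle.dump(c,open('w1.pkl','wb'))
```

```text
[ 0.58004036 -0.07537822  0.41204092] [ 1.63005380e+02 -3.32956552e-02  1.73974090e+02] [ 5.88002935e-01 -5.21124839e-04  2.69956482e-01] [ 1.57196899e+01  1.70488152e+01 -1.33454743e+00  2.03044455e-03
 -7.16219560e+01 -2.17711601e+01] 2.8083
```

View pics/w1.png

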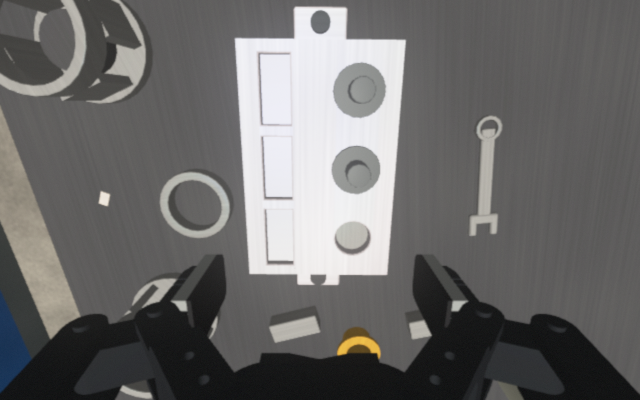

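Wrist view: plugs in bore0 at (360,90) and bore1 at (356,170), with bore2 open at (352,238). The keyways are at (275,89), (278,167) and (280,236). The housing's top corners are at (235,38), (406,40), (388,274) and (249,275).

```bash
cat >> h.py <<'E'
def circ(c,k,z):
    q=np.array([ray(c,*p,z)[:2] for p in k[:,0].astype(float)]).astype(np.float32); (a,b),r=cv2.minEnclosingCircle(q)
    return q.mean(0),np.array([a,b]),r, cv2.fitEllipse(q*1000)
E
python3 - <<'E'
from h import *
import pickle; c=pickle.load(open('w1.pkl','rb')); im=c['pixels']; g=cv2.cvtColor(im,cv2.COLOR_RGB2GRAY)
m=((g>205)*255).astype(np.uint8); m[300:]=0
m=cv2.morphologyEx(m,cv2.MORPH_CLOSE,np.ones((61,61),np.uint8)); m=cv2.morphologyEx(m,cv2.MORPH_OPEN,np.ones((5,90),np.uint8))
k=max(blobs(m>0,5000),key=cv2.contourArea); hull=cv2.convexHull(k); ap=cv2.approxPolyDP(hull,8,True)[:,0]
q=np.array([ray(c,*p,.05)[:2] for p in ap]); print(ap.tolist(),q.round(4).tolist(),q.mean(0)); e=np.diff(np.vstack([q,q[:1]]),axis=0)
print([(np.linalg.norm(x).round(4),np.degrees(np.arctan2(x[1],x[0])).round(2)) for x in e])
for n,(u,v),z,R in(('p0',(360,90),.055,32),('p1',(356,170),.055,32),('b2',(352,238),.05,26)):
    s=np.zeros_like(g); cv2.circle(s,(u,v),R,255,-1)
    for k in blobs((g<(195 if n!='b2' else 215))&(s>0),150): print(n,cv2.contourArea(k),[np.round(x,4) for x in circ(c,k,z)[:3]],circ(c,k,z)[3])
print([g[238,u] for u in range(325,380,3)],[g[165,u] for u in range(255,300,2)],[g[v,278] for v in range(125,215,3)])
E
```

```text
[[405, 40], [387, 273], [251, 273], [237, 39]] [[0.4859, -0.1247], [0.5159, 0.1426], [0.6876, 0.1244], [0.657, -0.1437]] [ 5.86611294e-01 -3.53484525e-04]
[(np.float64(0.2689), np.float64(83.59)), (np.float64(0.1727), np.float64(-6.05)), (np.float64(0.2698), np.float64(-96.53)), (np.float64(0.1721), np.float64(173.67))]
p0 2198.0 [array([ 0.5365, -0.0809], dtype=float32), array([ 0.5367, -0.0807]), np.float64(0.0278)] ((536.6975708007812, -80.6534652709961), (54.264644622802734, 54.42848587036133), 121.39927673339844)
p1 1772.5 [array([0.5467, 0.0037], dtype=float32), array([0.5468, 0.004 ]), np.float64(0.028)] ((546.60205078125, 3.988933801651001), (53.77029800415039, 54.79304122924805), 17.298959732055664)
b2 938.5 [array([0.5562, 0.0897], dtype=float32), array([0.556 , 0.0901]), np.float64(0.0229)] ((556.1714477539062, 89.98641967773438), (44.08667755126953, 44.4007682800293), 99.30404663085938)
[np.uint8(240), np.uint8(241), np.uint8(242), np.uint8(197), np.uint8(186), np.uint8(193), np.uint8(193), np.uint8(189), np.uint8(188), np.uint8(191), np.uint8(188), np.uint8(188), np.uint
[... 194 characters left out ...]
nt8(238), np.uint8(238), np.uint8(238), np.uint8(238), np.uint8(238), np.uint8(238), np.uint8(238), np.uint8(238), np.uint8(237), np.uint8(238), np.uint8(238), np.uint8(238), np.uint8(231), np.uint8(227), np.uint8(235), np.uint8(238), np.uint8(236)] [np.uint8(198), np.uint8(239), np.uint8(239), np.uint8(238), np.uint8(238), np.uint8(239), np.uint8(239), np.uint8(239), np.uint8(238), np.uint8(238), np.uint8(238), np.uint8(238), np.uint8(237), np.uint8(237), np.uint8(237), np.uint8(237), np.uint8(238), np.uint8(237), np.uint8(237), np.uint8(237), np.uint8(237), np.uint8(236), np.uint8(236), np.uint8(236), np.uint8(132), np.uint8(219), np.uint8(236), np.uint8(236), np.uint8(228), np.uint8(235)]
```

```bash
cat >> h.py <<'E'
YAW=-96.5
def go(x,y,z,yaw=YAW): env.move_to([x,y,z],[180,0,yaw])
def lin(x,y,z,feed=.1): env.move_linear([x,y,z],None,feed)
E
python3 - <<'E'
from h import *
env.gripper_to(.6,30)
f0=np.array(env.read_ft_force()); print('f0',f0)
for (x,y),ty in(((.5465,.0042),-.245),((.5367,-.0807),-.335)):
    go(x,y,.13); lin(x,y,.062); env.gripper_to(0,30); print(env.read_opening(),env.read_grip_force(),env.read_ft_force())
    lin(x,y,.16,.2); print('held',env.read_opening())
    go(.49,ty,.16); lin(.49,ty,.031); env.gripper_to(.6); lin(.49,ty,.16,.2)
go(.588,0,.27); env.sleep(.1)
c=cap('wrist','w2.png'); cap('top','t2.png'); print(env.read_time_s())
import pickle; pickle.dump(c,open('w2.pkl','wb'))
a=cv2.imread('pics/w2.png')[:300,180:480];b=cv2.imread('pics/t2.png')[130:270,140:500]
a=cv2.resize(a,(300,300));b=cv2.resize(b,(480,187));o=np.zeros((300,790,3),np.uint8);o[:,:300]=a;o[:187,305:785]=b;cv2.imwrite('pics/v2.png',o)
E
```

```text
f0 [ 0.54948032 -0.392914   -0.12158358]
0.29309117567434195 29.684540033340454 [ 0.09380562 -0.26629206  3.59923467]
held 0.2927573182718301
0.2943412161891097 29.688680469989777 [-0.28320889 -0.61075592  3.83259931]
held 0.2933992081497963
17.025
```

View pics/v2.png

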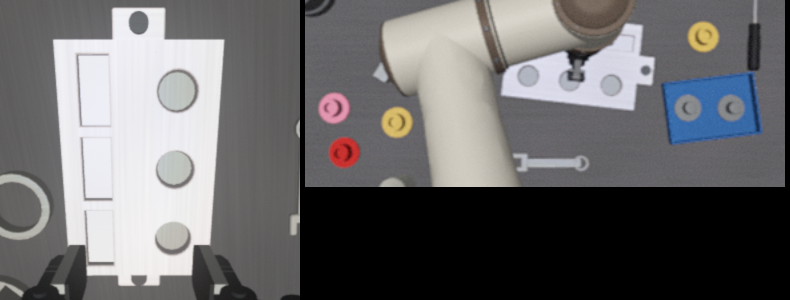

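Both plugs lie in the tray (right inset) and all three bores are open. Next I measure the bores from close up, then each bush with the same camera geometry so that the calibration errors cancel.

```bash
cat >> h.py <<'E'
def look(x,y,zp,fn,yaw=YAW,name=None):
    "view the plane zp from TCP 0.16 above; circle nearest the image of (x,y)"
    go(x,y,zp+.16,yaw); env.sleep(.25); c=cap('wrist',name)
    u,v=proj(c,[x,y,zp]); best=None
    for k in blobs(fn(c['pixels'],u,v),400):
        k=cv2.convexHull(k)
        q=np.array([ray(c,*p,zp)[:2] for p in k[:,0].astype(float)]).astype(np.float32)
        e=cv2.fitEllipse(((q-[x,y])*1000).astype(np.float32)); p=np.array(e[0])/1000+[x,y]
        if best is None or np.hypot(*(p-[x,y]))<np.hypot(*(best[0]-[x,y])): best=(p,e[1],(u,v))
    return best
def borem(im,u,v):
    g=cv2.cvtColor(im,cv2.COLOR_RGB2GRAY); s=np.zeros_like(g); cv2.circle(s,(int(u),int(v)),45,255,-1); return (g<215)&(s>0)
def bushm(im,u,v): return bronze(im)
E
python3 - <<'E'
from h import *
for x,y in((.556,.090),(.5465,.0045),(.5367,-.0807)):
    print(look(x,y,.05,borem))
print(look(.4598,.3624,.036,bushm)); 
print(look(.5595,.2777,.036,bushm,name='w3.png')); print(env.read_time_s())
E
```

```text
(array([0.55614242, 0.09006906]), (45.30081558227539, 45.39503479003906), (np.float64(319.6912730931729), np.float64(181.55953383559955)))
(array([0.54640415, 0.00454842]), (45.322776794433594, 45.45732879638672), (np.float64(318.8913406581774), np.float64(180.48678821678095)))
(array([ 0.53658141, -0.08072472]), (45.4938850402832, 45.631988525390625), (np.float64(318.88689251800355), np.float64(180.2182835681705)))
(array([0.46089013, 0.3627406 ]), (62.1439323425293, 62.69412612915039), (np.float64(319.2759558858547), np.float64(181.8400299407856)))
(array([0.56021776, 0.27813628]), (62.08513259887695, 62.65618896484375), (np.float64(318.0288784323637), np.float64(180.38497263469955)))
22.15
```

View pics/w3.png

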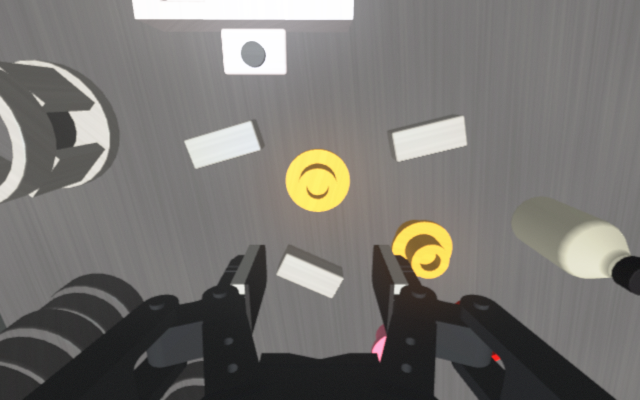

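The bush is at (318,181) and measures 62 mm across, as specified. The second one is at (423,248). The keys are at (223,145), (430,138) and (310,275). First bush, into bore2.

```bash
cat >> h.py <<'E'
def ft(): return np.array(env.read_ft_force())
BORE=[(.53658,-.08072),(.5464,.00455),(.55614,.09007)]
def pick(x,y,zg,ztop,F=60,op=.62,yaw=YAW):
    env.gripper_to(op,F); go(x,y,ztop,yaw); lin(x,y,zg); env.gripper_to(0,F)
    print('grip',round(env.read_opening(),3),env.read_grip_force()); lin(x,y,.19,.2); print('lifted',round(env.read_opening(),3))
def insert(x,y,z0,z1,step=.002,fmax=60,k=5e-5):
    go(x,y,.19); lin(x,y,z0,.12); env.sleep(.3); b=ft(); p=np.array([x,y]); z=z0
    while z>z1+1e-6:
        z=max(z-step,z1); lin(*p,z,.03); f=ft()-b
        print(f'{z:.4f}',f.round(1),(1000*(p-[x,y])).round(2))
        if f[2]>fmax: break
        l=f[:2]
        if np.hypot(*l)>4: p=p+np.clip(k*l,-.0008,.0008)
    return p,z
E
python3 - <<'E'
from h import *
x,y=.56022,.27814
pick(x,y,.040,.12)
print(insert(*BORE[2],.092,.060)); print(env.read_position(),env.read_time_s())
E
```

```text
grip 0.401 60.434088706970215
lifted 0.401
0.0900 [ 0.5  0.6 -0.2] [0. 0.]
0.0880 [-0.3  0.4  0.8] [0. 0.]
0.0860 [-0.1 -0.6  0.4] [0. 0.]
0.0840 [-0.3 -0.7  1.1] [0. 0.]
0.0820 [-0.9  0.1 -0. ] [0. 0.]
0.0800 [-0.6  0.1  0.8] [0. 0.]
0.0780 [-1.5 -0.1  3.5] [0. 0.]
0.0760 [-2.   1.2  7.6] [0. 0.]
0.0740 [-1.7 -0.5  8.9] [0. 0.]
0.0720 [-1.7  0.2  7.7] [0. 0.]
0.0700 [-0.8 -0.1  7.5] [0. 0.]
0.0680 [-1.2  1.   7.4] [0. 0.]
0.0660 [ 0.1 -0.3  7.1] [0. 0.]
0.0640 [0.1 0.3 7.6] [0. 0.]
0.0620 [-0.  -0.8  6.6] [0. 0.]
0.0600 [-2.2 -0.6 13.5] [0. 0.]
(array([0.55614, 0.09007]), 0.06)
[0.55641419 0.09015172 0.06122728] 30.9583
```

```bash
cat >> h.py <<'E'
def seat(p,z,F=35,zmin=.05):
    b=ft()*0
    while z>zmin:
        z-=.001; lin(*p,z,.02); env.sleep(.1); f=ft()
        if f[2]>F: break
    print('seat',round(z,4),f.round(1),env.read_position().round(4) if hasattr(env.read_position(),'round') else env.read_position())
    lin(*p,z+.003,.02)
E
python3 - <<'E'
from h import *
b=BORE
seat(b[2],.060); env.gripper_to(.62); lin(*b[2],.19,.2)
bu=look(.4609,.3627,.036,bushm); print(bu)
pick(*bu[0],.040,.12)
p,z=insert(*b[1],.084,.060,step=.004); seat(p,z); env.gripper_to(.62); lin(*p,.19,.2)
bu=look(.637,-.274,.036,bushm); print(bu,env.read_time_s())
E
```

```text
seat 0.055 [-12.9   1.1  37.3] [0.5565 0.0901 0.061 ]
(array([0.46092833, 0.36268902]), (62.10921096801758, 62.567996978759766), (np.float64(319.4613106380967), np.float64(182.15424534233333)))
grip 0.398 60.264211893081665
lifted 0.399
0.0800 [ 0.1 -0.6 -0.5] [0. 0.]
0.0760 [-0.9 -0.4  4. ] [0. 0.]
0.0720 [-1.6 -1.1  6.4] [0. 0.]
0.0680 [-1.2 -0.2  6.5] [0. 0.]
0.0640 [-1.4 -0.9  5.5] [0. 0.]
0.0600 [-3.7 -0.7 13.2] [0. 0.]
seat 0.055 [-15.    0.6  38.2] [0.5467 0.0045 0.061 ]
(array([ 0.63829796, -0.27504548]), (62.10801315307617, 62.55844497680664), (np.float64(318.9397602334079), np.float64(179.68038868055677))) 47.3417
```

Run:
```python
from h import *
b=BORE
pick(.6383,-.27505,.040,.12)
p,z=insert(*b[0],.084,.060,step=.004); seat(p,z); env.gripper_to(.62); lin(*p,.19,.2)
go(.588,0,.27); env.sleep(.2); c=cap('wrist','w4.png'); cap('side','s4.png')
for k in blobs(bronze(c['pixels']),400):
    k=cv2.convexHull(k);q=np.array([ray(c,*t,.056)[:2] for t in k[:,0].astype(float)]).astype(np.float32); print(cv2.fitEllipse(q*1000))
for n,x,y in(('k2',.6455,.080),):
    go(x,y,.20); env.sleep(.2); c=cap('wrist','w5.png'); print(proj(c,[x,y,.05]))
import pickle; pickle.dump(c,open('w5.pkl','wb')); print(env.read_time_s())
a=cv2.imread('pics/w4.png')[:300,180:480];b=cv2.imread('pics/w5.png')
o=np.zeros((400,780,3),np.uint8);o[:300,:300]=a;o[:,310:780]=b[:,100:570];cv2.imwrite('pics/v5.png',o)
```

```text
grip 0.396 60.16479671001434
lifted 0.397
0.0800 [-0.3  0.4  0.2] [0. 0.]
0.0760 [-1.5 -0.3  5.2] [0. 0.]
0.0720 [-1.6 -0.1  5.9] [0. 0.]
0.0680 [-2.5  0.9  6.1] [0. 0.]
0.0640 [-2.   0.7  4.6] [0. 0.]
0.0600 [-4.7  1.  12.9] [0. 0.]
seat 0.055 [-14.9   5.9  39. ] [ 0.5367 -0.0807  0.0611]
((556.0979614257812, 89.4436264038086), (59.85346603393555, 62.63435745239258), 11.956064224243164)
((546.455322265625, 3.9383926391601562), (59.850830078125, 60.74583053588867), 30.23414421081543)
((536.453125, -80.41577911376953), (60.04922103881836, 60.10469436645508), 86.5731430053711)
(np.float64(319.3873220791082), np.float64(183.9585241835178))
58.875
```

View pics/v5.png

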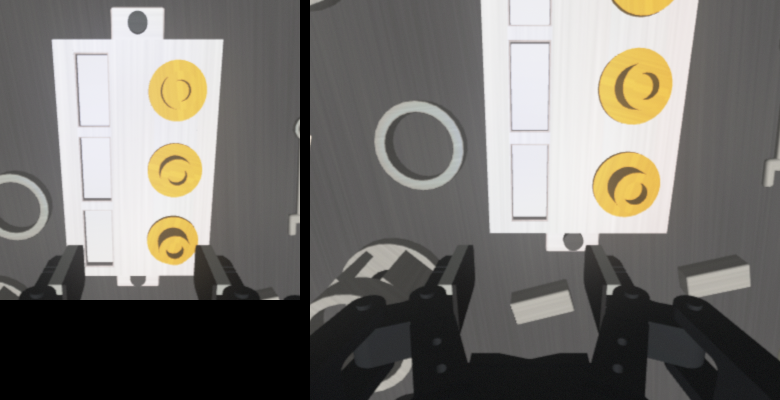

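All three bushes are in, seen at (177,90), (174,170) and (172,240). Next I push-check the hub tops with the fingers shut (expecting z = 0.082), then measure the keyways with the camera straight above them.

```bash
cat >> h.py <<'E'
def over(x,y,zt,name=None,yaw=YAW):
    "camera straight above (x,y)"
    a=np.radians(yaw); go(x-.0757*np.cos(a),y-.0757*np.sin(a),zt,yaw); env.sleep(.25); return cap('wrist',name)
def push(x,y,z,F,zmin):
    lin(x,y,z,.15); env.sleep(.2); b=ft(); f=b
    while z>zmin:
        z-=.001; lin(x,y,z,.02); env.sleep(.05); f=ft()-b
        if f[2]>F: break
    r=env.read_position(); print('push cmd',round(z,4),'z',round(r[2],4),f.round(1)); lin(x,y,z+.04,.15)
def rc(x,y,z,L,W,yaw):
    d=R.from_euler('z',yaw,degrees=True).as_matrix()
    return [np.array([x,y,z])+d@[sx*W/2,sy*L/2,0] for sx,sy in((1,1),(1,-1),(-1,-1),(-1,1))]
E
python3 - <<'E'
from h import *
import pickle
env.gripper_to(0,60)
for x,y in BORE[::-1]: go(x,y,.12); push(x,y,.087,30,.074)
env.gripper_to(.7); t=np.radians(-6.53); d=.09*np.array([np.cos(t),np.sin(t)])
tiles=[]
for i in range(3):
    k=np.array(BORE[i])+d; c=over(*k,.19); pickle.dump(c,open(f'kw{i}.pkl','wb')); im=c['pixels'].copy(); u,v=map(int,proj(c,[*k,.05]))
    s=5; cr=cv2.resize(im[v-55:v+55,u-35:u+35],None,fx=3.7,fy=5.4,interpolation=cv2.INTER_CUBIC)
    P=np.array([proj(c,q) for q in rc(*k,.05,.073,.033,-6.53)]); P=((P-[u-35,v-55]+.5)*[3.7,5.4]).astype(np.int32); cv2.polylines(cr,[P],True,(255,0,0),1); tiles.append(cr)
    print(k,(u,v))
o=np.hstack(tiles); cv2.imwrite('pics/kw.png',o[:,:,::-1]); print(o.shape,env.read_time_s())
E
```

```text
push cmd 0.076 z 0.0819 [-11.8   0.1  30.9]
push cmd 0.076 z 0.0819 [-13.1   2.6  35.2]
push cmd 0.076 z 0.0819 [-11.9   5.2  33.5]
[ 0.62599612 -0.09095511] (317, 100)
[ 0.63581612 -0.00568511] (318, 100)
[0.64555612 0.07983489] (318, 100)
(594, 777, 3) 76.675
```

View pics/kw.png

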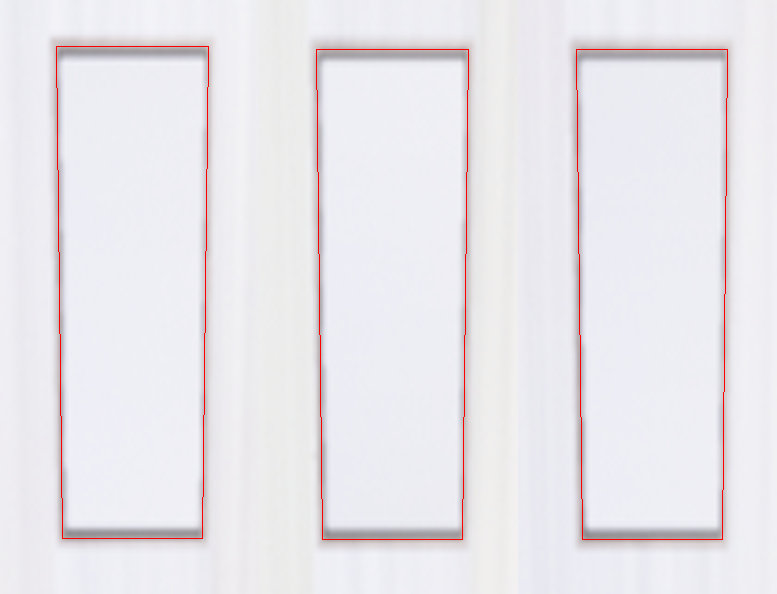

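The hub tops read 0.0819 m, so all the bushes are home. The predicted keyway outlines match the picture within 1 mm, with centres at (318,100) in each view. Keys next.

```bash
cat >> h.py <<'E'
KW=[(.6260,-.09096),(.63582,-.00569),(.64556,.07983)]
def findkey(x,y,name=None,yaw=YAW):
    c=over(x,y,.19,name,yaw); g=cv2.cvtColor(c['pixels'],cv2.COLOR_RGB2GRAY); out=[]
    for k in blobs((g>150)&(c['pixels'].ptp(2)<60 if hasattr(c['pixels'],'ptp') else np.ptp(c['pixels'],axis=2)<60),300):
        q=np.array([ray(c,*t,.026)[:2] for t in k[:,0].astype(float)]); r=cv2.minAreaRect(((q-[x,y])*1000).astype(np.float32))
        p=np.array(r[0])/1000+[x,y]; B=cv2.boxPoints(r); e=[B[1]-B[0],B[2]-B[1]]; e.sort(key=np.linalg.norm); L=e[1]
        if 60<np.linalg.norm(L)<85 and 24<np.linalg.norm(e[0])<42: out.append((np.hypot(*(p-[x,y])),p,np.degrees(np.arctan2(L[1],L[0])),np.linalg.norm(L),np.linalg.norm(e[0])))
    out.sort(key=lambda t:t[0]); return out
E
python3 - <<'E'
from h import *
for x,y in((.6486,.235),(.581,.387),(.4482,.2514)):
    try: r=findkey(x,y,f'key{int(x*1000)}.png')
    except env.IKError as e: print('ik',e); continue
    print([[np.round(v,4) for v in t] for t in r[:3]])
print(env.read_time_s())
E
```

```text
[[np.float64(0.0004), array([0.6486, 0.2346]), np.float32(9.5975), np.float32(70.0342), np.float32(30.223)], [np.float64(0.1659), array([0.5816, 0.3867]), np.float32(-32.1876), np.float32(70.0264), np.float32(29.8881)], [np.float64(0.2001), array([0.4488, 0.2234]), np.float32(7.2748), np.float32(69.5277), np.float32(29.9696)]]
[]
[]
79.7333
```

Run:
```python
from h import *
a=cv2.imread('pics/key581.png');b=cv2.imread('pics/key448.png');o=np.hstack([a,b]);cv2.imwrite('pics/kk.png',cv2.resize(o,(800,250)))
r=findkey(.6486,.2346)[0]; p,an=r[1],r[2]; print(p,an)
yaw=an-180 if an-180>-190 else an
env.gripper_to(.55,60); go(*p,.09,yaw); lin(*p,.009); env.gripper_to(0,60); print(env.read_opening(),env.read_grip_force(),env.read_position())
lin(*p,.19,.15); print(env.read_opening(),env.read_time_s())
```

```text
[0.64860657 0.23459968] 9.663448
0.32990745339527827 61.92737102508545 [0.64928238 0.23512613 0.01035456]
0.3319038709762625 84.85
```

View pics/kk.png

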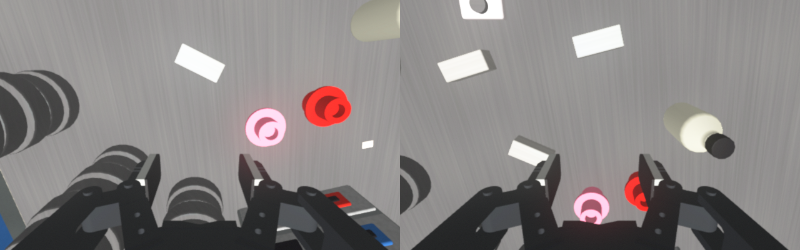

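The left view has a key at (200,62), which failed only on the threshold because the exposure shifts. The right view has keys at (598,40), (466,65) and (530,152). The first key is held, so I insert it now.

Run:
```python
from h import *
x,y=KW[2]; y+=.0005
p,z=insert(x,y,.066,.052,step=.002,fmax=12); r=env.read_position(); print(r,env.read_opening())
if z<.0555:
    env.gripper_to(.5); lin(*p,.13,.15); c=over(*KW[2],.22,'w6.png'); cv2.imwrite('pics/w6c.png',c['pixels'][20:220,200:440,::-1])
print(env.read_time_s())
```

```text
0.0640 [0.7 0.2 0.4] [0. 0.]
0.0620 [-0.7  1.3  0.3] [0. 0.]
0.0600 [1.4 0.7 0.2] [0. 0.]
0.0580 [ 1.6 -0.7  0.4] [0. 0.]
0.0560 [-0.9  0.3  0.4] [0. 0.]
0.0540 [ 0.1 -0.1  1.5] [0. 0.]
0.0520 [0.  0.8 0.2] [0. 0.]
[0.64541072 0.08025928 0.05179484] 0.3328454441480842
91.225
```

Run:
```python
import re
s=open('h.py').read().replace('(g>150)','(g>max(150,min(225,np.median(g)+65)))'); open('h.py','w').write(s)
from h import *
env.gripper_to(0,60); go(*KW[2],.10); push(*KW[2],.071,25,.056)
env.gripper_to(.55)
for q in((.4488,.2234),(.581,.387)):
    r=findkey(*q); print([[np.round(v,4) for v in t] for t in r[:3]])
print(env.read_time_s())
```

```text
push cmd 0.058 z 0.065 [-11.4   0.5  28.5]
[[np.float64(0.0011), array([0.4477, 0.2237]), np.float32(7.3789), np.float32(68.7377), np.float32(28.9039)], [np.float64(0.2677), array([0.4887, 0.4881]), np.float32(-12.4525), np.float32(61.028), np.float32(30.6217)]]
[[np.float64(0.0006), array([0.5815, 0.3874]), np.float32(-32.4037), np.float32(68.7155), np.float32(28.8971)]]
100.3083
```

View pics/w6c.png

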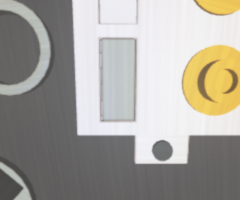

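Key 2 lies in keyway2 at (117,78), with its top at z = 0.065, which means it is on the floor. One key had been knocked aside, and its new position is (0.448, 0.224). Now the other two.

```bash
cat >> h.py <<'E'
def dokey(q,kw):
    env.gripper_to(.55,60); _,p,an,L,W=findkey(*q)[0]; print('key',p.round(4),an,L,W)
    assert np.hypot(*(p-np.array(q)))<.03
    yaw=an-180 if an>0 else an
    go(*p,.09,yaw); lin(*p,.009); env.sleep(.2); print(env.read_position()); env.gripper_to(0,60); r=np.array(env.read_position()); print(r)
    lin(*p,.19,.15); print('held',env.read_opening())
    if env.read_opening()<.25: raise SystemExit('lost')
    d=p-r[:2]; a=np.radians(yaw); s=d@[np.cos(a),np.sin(a)]; b=np.radians(YAW)   # key ahead of TCP along tool x
    x,y=np.array(KW[kw])-.7*s*np.array([np.cos(b),np.sin(b)]); print('shift mm',s*1000)
    pp,z=insert(x,y,.066,.052,step=.002,fmax=12)
    if z>.0535: raise SystemExit('not in')
    env.gripper_to(.5); lin(*pp,.13,.15); env.gripper_to(0,60); go(*KW[kw],.10); push(*KW[kw],.071,25,.056)
    print(env.read_time_s())
E
python3 - <<'E'
from h import *
dokey((.5815,.3874),1)
dokey((.4477,.2237),0)
E
```

```text
key [0.5816 0.3872] -32.362362 68.51231 28.695787
[0.58198893 0.38753642 0.00992825]
[0.58193703 0.38756222 0.00984496]
held 0.3356818431497972
shift mm -0.06607126969289265
0.0640 [-0.2 -0.8  0.4] [0. 0.]
0.0620 [ 0.3  0.5 -0.2] [0. 0.]
0.0600 [ 0.5 -0.3  0.3] [0. 0.]
0.0580 [-0.1 -0.2  0.5] [0. 0.]
0.0560 [0.  0.1 0.2] [0. 0.]
0.0540 [ 0.4 -0.4 -0.6] [0. 0.]
0.0520 [-0.4 -0.4 -0. ] [0. 0.]
push cmd 0.059 z 0.065 [-10.8   2.3  25.8]
115.9333
key [0.4477 0.2237] 7.3956456 68.69087 28.931469
[0.448065   0.22399474 0.00962697]
[0.44801266 0.22396606 0.00966541]
held 0.33900102953263
shift mm 0.29969412359055964
0.0640 [ 0.3 -0.3 -0.5] [0. 0.]
0.0620 [-0.7 -0.3 -0.9] [0. 0.]
0.0600 [-0.3  0.3 -1.1] [0. 0.]
0.0580 [ 0.   0.1 -1. ] [0. 0.]
0.0560 [ 0.1 -0.1 -0.6] [0. 0.]
0.0540 [ 0.6  0.3 -0.1] [0. 0.]
0.0520 [ 0.9  0.2 -0.8] [0. 0.]
push cmd 0.059 z 0.065 [-9.9  2.9 26.6]
133.275
```

Every key top reads 0.065 m. I'll back off and take a final look before handing in.

Run:
```python
from h import *
env.gripper_to(.5); go(.588,0,.30); env.sleep(.2); cap('wrist','w9.png')
go(.30,-.5,.3); env.sleep(.2); cap('top','t9.png'); print(env.read_time_s())
a=cv2.imread('pics/w9.png')[:290,200:480];b=cv2.imread('pics/t9.png')[60:290,130:500]
o=np.zeros((320,800,3),np.uint8);o[:290,:280]=a;o[:320,285:800]=cv2.resize(b,(515,320));cv2.imwrite('pics/v9.png',o)
```

```text
137.2333
```

View pics/v9.png

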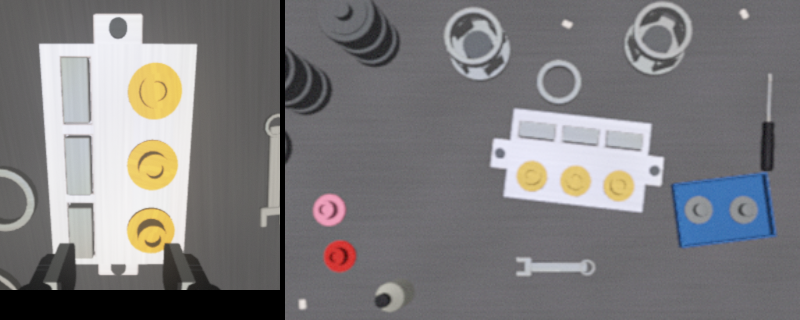

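Three keys are in the keyways (538,130; 580,135; 624,139), three bushes are home (532,176; 575,181; 619,185) and both plugs are in the tray (699,210; 743,210). The other things on the bench have not moved.

```bash
python3 -c "
from bench import env
print(env.finish_job())"
```

```text
the job is handed in; nothing more can be done
None
```

I handed the job in at about 137 s on the robot's clock: both plugs are in the tray, all three bushes are pressed in flush, and all three keys lie flat on their keyway floors; the call returned no verdict.

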